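Click a germination tub's lid shut all round

ROBOT

A 6-joint arm with a two-finger parallel gripper is mounted at the origin on the work surface. World frame = base frame: x ahead of the robot, y to its left, z up, the work surface at z = 0. Lengths are in m, angles in rad, forces in N, time in s.
With the tool pointing down it reaches from about 0.3 to 0.775 m from the base axis. Payload 14.6 kg.
Tool frame: the origin (TCP) lies at the very end of the fingers, on their centre line; the grasp point (between the pads) lies 19 mm behind it; z points along the fingers, y is the line along which they close (so a half turn about z gives the same grasp; the last joint's range is limited). The gripper opens to 94 mm and grips with 3 to 60 N. Pads are 16 mm wide; open, the fingers measure 119 mm over their backs; the gripper's body (75 mm by 177 mm) begins 78 mm behind the grasp point.
Start: joints at [1.144, 0.3, 1.521, -0, 1.321, -0.067], TCP at [0.194, 0.515, 0.205] pointing down, gripper open.
Joint ranges: [-3.03, 3.03], [-0.79, 2.21], [0.23, 2.52], [-1.04, 4.18], [0, 3.07], [-2.55, 2.55]. Speed limits (rad/s): [2.22, 2.22, 2.57, 3.14, 3.14, 3.14].

INTERFACE

Orientations are given as [roll, pitch, yaw] about the fixed x, y, z axes, in that order (R = Rz(yaw) Ry(pitch) Rx(roll)).
In Python, from station import ctrl gives the robot as it stands.
- The arm moves only by the tool move_arm, never from a script. Its argument "increments" is a list of rows, each a list of 7 numbers: the opening, from 0 (shut) to 1 (fully open), then the shift along the tool's x, y, z in units of 50 mm (1.0 is 50 mm), then the turn, a rotation vector about the tool's x, y, z in rad. In form: [[claw, tx, ty, tz, rx, ry, rz], ...]. A call has 1 to 20 rows; each row shifts and turns the commanded pose from where the row before left it, along the tool's axes as they then stand; what a row does not reach is not made up. A row lasts 1/10 s, in which the tool goes at most 50 mm and 8.59 degrees, less where a joint would pass 70% of its speed; a pose out of reach is approached as far as the arm can. A call is refused whole if a number of a shift passes 1 or a number of a turn 0.15, either way. A call with a gripper value outside its range is refused whole. The fingers move at their own pace and stop on an object; "force" is the grip in N (left out, the last holds). Time passes only in rows, so rows that do not move let the fingers close. It gives the time, the measured TCP pose, the force, the opening and the grip force at its end, in the units of the state.
- ctrl.get_obs(): the state, without advancing time (a new reading comes with each control period).
- ctrl.camera(name): name is "scene" or "top" or "wrist"; returns a dict with "color" (480x640x3 uint8, blue, green, red), "K" (3x3 intrinsics, pixels), "distortion" ([k1, k2, p1, p2, k3] as OpenCV has them; the pictures are not rectified), "pose" (4x4, takes a point from camera to world coordinates); the wrist camera has in their place "tool_from_camera" (4x4, takes a point from camera to tool coordinates, whose origin is the TCP and whose axes are the flange's). Camera axes: x right, y down, z forward; pixel columns grow to the right and rows downward; lengths in m; the calibration is good to about 2 mm. A picture is of the moment at which its call begins: read the wrist's pose just before it. There is no depth.
- ctrl.hand_in(): hands the job in; it is judged then, once.
Trained networks look in a picture, given as the dict that the camera call returned (one of the last four; its "shot" number tells which), for a name from the list of things; names that differ only in an ending like _2 or _b are one class to them, and where a whole thing is asked for, a point or a joint stands for the part that bears it (a point fixed in the world has none). Each returns a list of dicts, best first, with "conf" (0 to 1); they miss things now and then, are a little off and sometimes report something else, mostly with a low value. They report only what shows in the picture. A call takes as long as a camera call.
- ctrl.cut_out(name, picture): "mask" (480x640 bool, what is visible of it) and "centre" ([row, column] in pixels, amid what is visible of it).
The state is a dict: "time_s": time; "qpos": joint angles; "joint_vel": joint speeds; "tau": joint torques, N m; "ee_pos": TCP position; "eef_rot": TCP orientation; "force": force on the tool from outside, world axes, zero at the start; "moment": the same for the moment, N m; "grip_width": finger opening in m; "grip_force": force on a finger pad.
Only numpy, scipy, OpenCV 4.12 (cv2) and the standard library are available. Lean on these libraries where they do the work, as an engineer would, in place of code of your own. Each camera call takes 0.05 s, during which the arm holds its last target. There are 200 camera calls.

TASK

The snap lid of the germination tub is not closed all round: press down its rim with the fingertips, one side after the other, until all four sections have clicked shut. Do not lean on the lid's thin clear window, leave the tub standing where it is without lifting or shoving it, and leave the flask, peat pot, cup and bolt around it alone.

Things in the scene. Friction and masses are not known exactly. Their poses are not given: they have to be found in the camera images.
- tub: Loose grey plastic tub with white snap lid, about 1.6 kg: tub 200 x 150 mm (own x, y), lid 208 x 158 mm. Origin: centre of its underside, on the table; z up, +x its far short end, +y its left long side. The lid's rim is four white sections, one per side, around a fixed middle. A section that is up stands 8 mm proud (top 83 mm above the table); shut it is flush with the middle's white frame (75 mm).
- window: Thin clear window in the fixed middle of the lid, 144 x 94 mm, its top 65 mm above the table (10 mm below the frame around it); it would crack under pressure. Origin: centre of its top face; axes as the tub's. The raised white frame around it is 7 mm wide, 158 x 108 mm outside, top 75 mm above the table, and may be touched.
- rim_near_top (a point): Centre of the top face of the lid's near rim section: the short side at the tub's -x end, 24 mm wide and 107 mm long along the tub's y; its top centre lies at x -92, y 0 in the tub's frame (mm). Moves with the section: 83 mm above the table when up, 75 mm when shut. Axes as the tub's.
- rim_near (a joint): How far the near rim section is pressed down: 0 = up, 0.008 m = fully shut. Snap action: pushes back with about 7 N at first, then less, clicks over at 5 mm, pulls itself down and stays (about 4 N holds it); let go before, it springs up again. It may already be shut at the start.
- rim_far_top (a point): Centre of the top face of the lid's far rim section: the short side at the tub's +x end, 24 mm wide and 107 mm long along the tub's y; its top centre lies at x +92, y 0 in the tub's frame (mm). Moves with the section: 83 mm above the table when up, 75 mm when shut. Axes as the tub's.
- rim_far (a joint): How far the far rim section is pressed down: 0 = up, 0.008 m = fully shut. Snap action: pushes back with about 7 N at first, then less, clicks over at 5 mm, pulls itself down and stays (about 4 N holds it); let go before, it springs up again. It is up at the start.
- rim_left_top (a point): Centre of the top face of the lid's left rim section: the long side at the tub's +y, 24 mm wide and 208 mm long along the tub's x; its top centre lies at x 0, y +67 in the tub's frame (mm). Moves with the section: 83 mm above the table when up, 75 mm when shut. Axes as the tub's.
- rim_left (a joint): How far the left rim section is pressed down: 0 = up, 0.008 m = fully shut. Snap action: pushes back with about 7 N at first, then less, clicks over at 5 mm, pulls itself down and stays (about 4 N holds it); let go before, it springs up again. It may already be shut at the start.
- rim_right_top (a point): Centre of the top face of the lid's right rim section: the long side at the tub's -y, 24 mm wide and 208 mm long along the tub's x; its top centre lies at x 0, y -67 in the tub's frame (mm). Moves with the section: 83 mm above the table when up, 75 mm when shut. Axes as the tub's.
- rim_right (a joint): How far the right rim section is pressed down: 0 = up, 0.008 m = fully shut. Snap action: pushes back with about 7 N at first, then less, clicks over at 5 mm, pulls itself down and stays (about 4 N holds it); let go before, it springs up again. It is up at the start.
- flask: Bystander: closed steel drinking flask with a blue cap, diameter 68 mm, 158 mm tall, standing loose to the left or right of the tub. Origin: centre of its underside.
- peat_pot: Bystander: brown peat pot with a seedling, diameter 62 mm at the rim, 55 mm tall (the seedling reaches 63 mm), standing loose to the left or right of the tub. Origin: centre of its underside.
- capsule_cup: Bystander: small empty aluminium cup, diameter 46 mm, 28 mm tall, standing loose to the left or right of the tub. Origin: centre of its underside.
- bolt: Bystander: steel bolt standing on its head, head diameter 22 mm, 58 mm tall, standing loose to the left or right of the tub. Origin: centre of its underside.

How it is judged:
By the outcome, as a careful person would: the job done as asked, in the order asked, and still so for the second after the job is handed in, with the robot touching nothing.
It also fails if it takes over 45 s, if anything falls off the work surface, if the arm or the gripper's body presses on something with over 40 N, if the wrist force passes 120 N, or if a joint passes its speed limit or range.

## Working session

There is one attempt and no reset: what is moved stays moved. The work goes in short steps, Python scripts to look and compute and a tool call to move; the robot and the scene stay as the last step left them, time stands still between calls to the robot, and variables do not carry over. Pictures are saved under pics/ and viewed, at most 10 in all, crops included, and the job is handed in when it is done.

Besides the shell and the picture viewer there is one more tool, called as a command line: name --pt "numbers of a row" for each row, then --argument value for the rest. move_arm: Moves the arm, as the interface text tells. Its arguments: {"type":"object","properties":{"increments":{"type":"array","items":{"type":"array","items":{"type":"number"}}},"force":{"type":"number"}},"required":["increments"]}

```bash
mkdir -p pics; ls; python3 - <<'E'
from station import ctrl
import cv2, numpy as np
o=ctrl.get_obs(); print({k:np.round(v,3) for k,v in o.items()})
ims=[]
for n in("scene","top"):
    c=ctrl.camera(n); cv2.imwrite(f'pics/{n}.png',c['color'])
    print(n,np.round(c['K'],1).tolist(),c['distortion'],np.round(c['pose'],3).tolist())
    for t in("tub","window","rim_near","rim_far","rim_left","rim_right","flask","peat_pot","capsule_cup","bolt"):
        r=ctrl.cut_out(t,c); print(t,[(round(x['conf'],2),np.round(x['centre']).tolist(),int(x['mask'].sum())) for x in r[:2]])
E
```

```text
pics
{'time_s': np.float64(0.0), 'qpos': array([ 1.144,  0.3  ,  1.522,  0.   ,  1.321, -0.067]), 'joint_vel': array([-0.   , -0.   ,  0.   ,  0.   ,  0.001, -0.   ]), 'tau': array([-2.0000e-03, -5.3181e+01, -3.5274e+01,  7.1000e-02,  2.4000e-02,
       -0.0000e+00]), 'ee_pos': array([0.194, 0.515, 0.205]), 'eef_rot': array([-3.14 , -0.   ,  2.782]), 'force': array([-0.364,  0.313, -0.755]), 'moment': array([0.007, 0.011, 0.018]), 'grip_force': np.float64(0.0), 'grip_width': np.float64(0.094)}
scene [[457.8, 0.0, 331.3], [0.0, 457.8, 232.8], [0.0, 0.0, 1.0]] [-0.07297885  0.          0.          0.          0.        ] [[0.694, 0.479, -0.537, 0.991], [0.72, -0.441, 0.536, -0.44], [0.02, -0.759, -0.651, 0.654], [0.0, 0.0, 0.0, 1.0]]
tub [(0.68, [260.0, 337.0], 8939), (0.27, [247.0, 338.0], 2293)]
window [(0.83, [247.0, 335.0], 2241)]
rim_near [(0.98, [214.0, 324.0], 420)]
rim_far [(0.63, [280.0, 347.0], 976)]
rim_left [(0.56, [244.0, 372.0], 909), (0.43, [344.0, 143.0], 310)]
rim_right [(0.76, [249.0, 296.0], 1011)]
flask [(0.88, [368.0, 187.0], 4096)]
peat_pot [(0.64, [175.0, 402.0], 565), (0.36, [214.0, 324.0], 423)]
capsule_cup [(0.67, [205.0, 444.0], 286)]
bolt [(0.47, [344.0, 142.0], 265)]
top [[437.7, 0.0, 317.7], [0.0, 437.7, 235.6], [0.0, 0.0, 1.0]] [-0.10208443  0.          0.          0.          0.        ] [[-0.021, -0.982, 0.187, 0.409], [-0.999, 0.027, 0.031, -0.016], [-0.035, -0.186, -0.982, 0.92], [0.0, 0.0, 0.0, 1.0]]
tub [(0.8, [254.0, 317.0], 8736)]
window [(0.62, [250.0, 314.0], 3350), (0.28, [291.0, 290.0], 725)]
rim_near [(0.88, [290.0, 291.0], 651), (0.17, [251.0, 313.0], 3286)]
rim_far [(0.55, [212.0, 339.0], 620)]
rim_left [(0.76, [233.0, 286.0], 1225)]
rim_right [(0.36, [210.0, 337.0], 569)]
flask [(0.66, [215.0, 495.0], 1817)]
peat_pot [(0.71, [269.0, 344.0], 1338), (0.69, [312.0, 149.0], 811)]
capsule_cup []
bolt [(0.41, [290.0, 489.0], 97)]
```

View pics/scene.png

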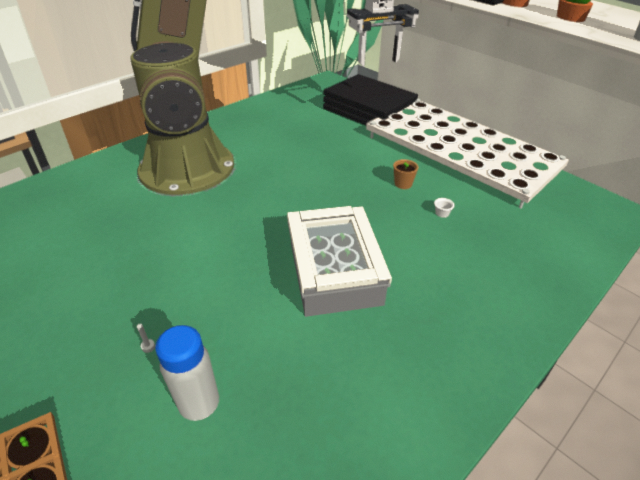

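View pics/top.png

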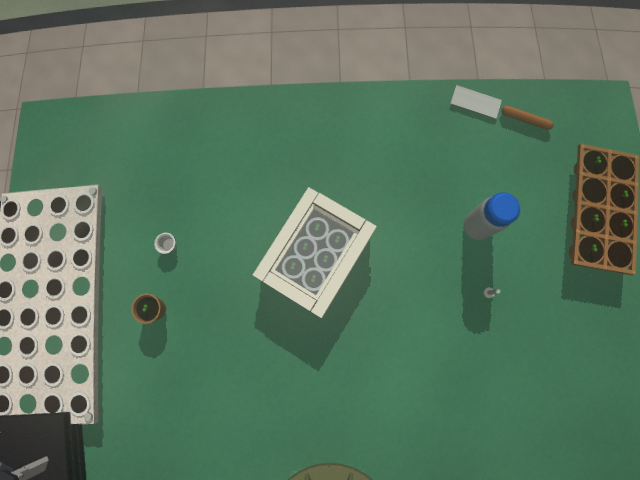

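The scene shows the tub mid-table with flask and bolt on its right and pot and cup on its left. In the top view the lid corners are near (310,188), (376,226), (322,317) and (254,275), which puts the yaw at about -31°. Next I'll fit the tub's pose from the white lid outline.

```bash
cat > h.py <<'E'
import numpy as np, cv2
def ray(c,uv,z,pose=None):
    P=c['pose'] if pose is None else pose
    n=cv2.undistortPoints(np.array([uv],float).reshape(-1,1,2),c['K'],c['distortion']).reshape(-1,2)
    d=np.c_[n,np.ones(len(n))]@P[:3,:3].T; o=P[:3,3]
    return o+d*((z-o[2])/d[:,2])[:,None]
def proj(c,p,pose=None):
    P=np.linalg.inv(c['pose'] if pose is None else pose)
    return cv2.projectPoints(np.array(p,float),cv2.Rodrigues(P[:3,:3])[0],P[:3,3],c['K'],c['distortion'])[0].reshape(-1,2)
E
python3 - <<'E'
from station import ctrl
from h import *
for n,z in(("top",.079),("scene",.079)):
    c=ctrl.camera(n)
    if n=="top":
        q=[(310,188),(376,226),(322,317),(254,275)]
    else: q=[(388,276),(302,292),(288,212),(363,207)]
    p=ray(c,q,z); print(n,p.round(3).tolist(),p.mean(0).round(4), np.linalg.norm(np.diff(p,axis=0,append=p[:1]),axis=1).round(3))
    e=(p[0]+p[1]-p[2]-p[3]); print(np.degrees(np.arctan2(e[1],e[0])))
    e=p[0]-p[1]+p[3]-p[2]; print(np.degrees(np.arctan2(e[1],e[0]))-90)
E
```

```text
top [[0.667, 0.024, 0.079], [0.586, -0.105, 0.079], [0.412, 0.005, 0.079], [0.495, 0.135, 0.079]] [0.5401 0.0149 0.079 ] [0.152 0.205 0.154 0.205]
-32.70767627459326
-32.474942206559675
scene [[0.666, 0.026, 0.079], [0.592, -0.109, 0.079], [0.409, 0.014, 0.079], [0.501, 0.139, 0.079]] [0.5421 0.0173 0.079 ] [0.154 0.22  0.155 0.2  ]
-34.0110366574088
-32.572364382465985
```

move_arm --pt "0 -0.36 -0.25 -0.06 0 0 0" --pt "0 -0.715 -0.493 -0.06 0 0 0" --pt "0 -0.715 -0.493 -0.06 0 0 0" --pt "0 -0.715 -0.493 -0.06 0 0 0" --pt "0 -0.715 -0.493 -0.06 0 0 0" --pt "0 -0.715 -0.493 -0.06 0 0 0" --pt "0 -0.715 -0.493 -0.06 0 0 0" --pt "0 -0.715 -0.493 -0.06 0 0 0" --pt "0 -0.715 -0.493 -0.06 0 0 0" --pt "0 -0.715 -0.493 -0.06 0 0 0" --pt "0 -0.715 -0.493 -0.06 0 0 0" --pt "0 -0.715 -0.493 -0.06 0 0 0" --pt "0 -0.715 -0.493 -0.06 0 0 0" --pt "0 -0.715 -0.493 -0.06 0 0 0" --pt "0 -0.36 -0.25 -0.06 0 0 0" --pt "0 0 0 0 0 0 0.1" --pt "0 0 0 0 0 0 0.11" --pt "0 0 0 0 0 0 0" --pt "0 0 0 0 0 0 0" --force 20

```text
time_s: 3.1
ee_pos: [0.5407, 0.0152, 0.2505]
eef_rot: [3.142, 0.0, 2.575]
force: [0.4, 0.1, 0.1]
grip_width: 0.0003
grip_force: 0.0
```

```bash
python3 - <<'E'
from station import ctrl
from h import *
from scipy.spatial.transform import Rotation as R
o=ctrl.get_obs(); c=ctrl.camera("wrist"); cv2.imwrite('pics/w1.png',c['color'])
T=np.eye(4); T[:3,:3]=R.from_euler('xyz',o['eef_rot']).as_matrix(); T[:3,3]=o['ee_pos']
P=T@c['tool_from_camera']; np.savez('w1.npz',P=P,K=c['K'],d=c['distortion']); print(P.round(3).tolist())
im=c['color'].copy()
a=np.radians(-32.6); Rz=np.array([[np.cos(a),-np.sin(a)],[np.sin(a),np.cos(a)]])
for hx,hy,z,col in((104,79,83,(0,0,255)),(104,79,75,(255,0,0)),(79,54,75,(0,255,0))):
    q=np.array([[1,1],[1,-1],[-1,-1],[-1,1]])*[hx,hy]/1000@Rz.T+[.541,.016]
    cv2.polylines(im,[np.int32(proj(c,np.c_[q,np.full(4,z/1000)],P))],True,col,1)
cv2.imwrite('pics/w1o.png',im)
E
```

```text
[[0.536, 0.811, 0.235, 0.471], [0.844, -0.515, -0.148, 0.059], [0.001, 0.278, -0.961, 0.429], [0.0, 0.0, 0.0, 1.0]]
```

View pics/w1o.png

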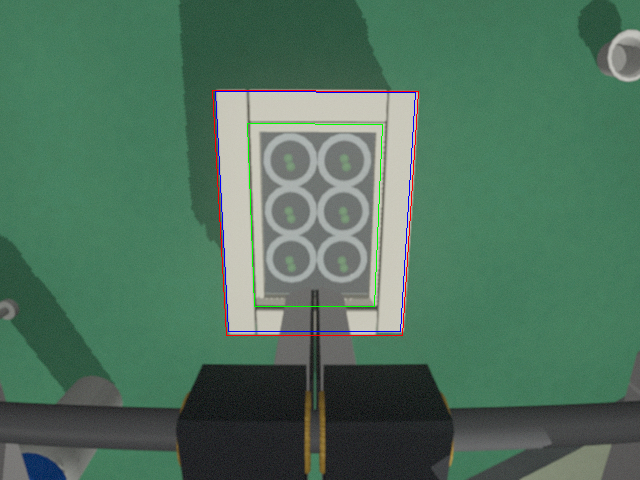

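The projected outline matches the lid to within about 2 px: corners at (215,91), (417,92), (403,332) and (228,332). Image up is the tub's near end and image right is its left side. I'll press the far section first.

move_arm --pt "0 -0.46 0 0 0 0 0" --pt "0 -0.46 0 0.2 0 0 0" --pt "0 -0.46 0 0.4 0 0 0" --pt "0 -0.46 0 0.5 0 0 0" --pt "0 0 0 0.6 0 0 0" --pt "0 0 0 0.6 0 0 0" --pt "0 0 0 0.5 0 0 0" --pt "0 0 0 0.3 0 0 0" --pt "0 0 0 0.06 0 0 0" --pt "0 0 0 0.06 0 0 0" --pt "0 0 0 0.06 0 0 0" --pt "0 0 0 0.06 0 0 0" --pt "0 0 0 0.06 0 0 0" --pt "0 0 0 0.04 0 0 0" --pt "0 0 0 0.04 0 0 0" --pt "0 0 0 0 0 0 0" --pt "0 0 0 0 0 0 0"

```text
time_s: 4.85
ee_pos: [0.6181, -0.0345, 0.0763]
eef_rot: [-3.141, -0.0, 2.572]
force: [0.1, 0.5, 0.8]
grip_width: 0.0006
grip_force: 0.0
```

move_arm --pt "0 0 0 0.03 0 0 0" --pt "0 0 0 0.03 0 0 0" --pt "0 0 0 0 0 0 0" --pt "0 0 0 0 0 0 0"

```text
time_s: 5.25
ee_pos: [0.6184, -0.0346, 0.0751]
eef_rot: [3.141, 0.001, 2.572]
force: [-7.1, 0.3, 16.1]
grip_width: 0.0005
grip_force: 7.9
```

move_arm --pt "0 0 0 -0.2 0 0 0" --pt "0 0 0 -0.4 0 0 0" --pt "0 0.46 -0.345 0 0 0 0" --pt "0 0.46 -0.345 0 0 0 0" --pt "0 0.46 -0.345 0 0 0 0" --pt "0 0.46 -0.345 0 0 0 0" --pt "0 0 0 0 0 0 0" --pt "0 0 0 0.15 0 0 0" --pt "0 0 0 0.15 0 0 0" --pt "0 0 0 0.06 0 0 0" --pt "0 0 0 0.06 0 0 0" --pt "0 0 0 0.06 0 0 0" --pt "0 0 0 0.06 0 0 0" --pt "0 0 0 0.04 0 0 0" --pt "0 0 0 0 0 0 0" --pt "0 0 0 0 0 0 0"

```text
time_s: 6.85
ee_pos: [0.5037, -0.043, 0.0752]
eef_rot: [3.141, 0.001, 2.572]
force: [-4.2, 1.5, 9.7]
grip_width: 0.0003
grip_force: 5.7
```

move_arm --pt "0 0 0 -0.2 0 0 0" --pt "0 0 0 -0.4 0 0 0" --pt "0 0 0.46 0 0 0 0" --pt "0 0 0.46 0 0 0 0" --pt "0 0 0.46 0 0 0 0" --pt "0 0 0.46 0 0 0 0" --pt "0 0 0.46 0 0 0 0" --pt "0 0 0.46 0 0 0 0" --pt "0 0 0 0 0 0 0" --pt "0 0 0 0.15 0 0 0" --pt "0 0 0 0.15 0 0 0" --pt "0 0 0 0.06 0 0 0" --pt "0 0 0 0.06 0 0 0" --pt "0 0 0 0.06 0 0 0" --pt "0 0 0 0.06 0 0 0" --pt "0 0 0 0.04 0 0 0" --pt "0 0 0 0.01 0 0 0" --pt "0 0 0 0 0 0 0" --pt "0 0 0 0 0 0 0"

```text
time_s: 8.75
ee_pos: [0.5779, 0.0732, 0.0752]
eef_rot: [3.142, 0.0, 2.572]
force: [-3.4, -1.1, 5.1]
grip_width: 0.0005
grip_force: 2.6
```

move_arm --pt "0 0 0 -0.21 0 0 0" --pt "0 0 0 -0.4 0 0 0" --pt "0 0.46 -0.345 0 0 0 0" --pt "0 0.46 -0.345 0 0 0 0" --pt "0 0.46 -0.345 0 0 0 0" --pt "0 0.46 -0.345 0 0 0 0" --pt "0 0 0 0 0 0 0" --pt "0 0 0 0.15 0 0 0" --pt "0 0 0 0.15 0 0 0" --pt "0 0 0 0.06 0 0 0" --pt "0 0 0 0.06 0 0 0" --pt "0 0 0 0.06 0 0 0" --pt "0 0 0 0.06 0 0 0" --pt "0 0 0 0.04 0 0 0" --pt "0 0 0 0.01 0 0 0" --pt "0 0 0 0 0 0 0" --pt "0 0 0 0 0 0 0"

```text
time_s: 10.45
ee_pos: [0.4633, 0.0648, 0.076]
eef_rot: [3.141, 0.0, 2.572]
force: [0.4, -0.9, -0.0]
grip_width: 0.0004
grip_force: 0.0
```

move_arm --pt "0 0 0 0.03 0 0 0" --pt "0 0 0 0.02 0 0 0" --pt "0 0 0 0 0 0 0" --pt "0 0 0 0 0 0 0"

```text
time_s: 10.85
ee_pos: [0.4636, 0.0648, 0.075]
eef_rot: [3.141, 0.001, 2.572]
force: [-8.8, -0.9, 22.0]
grip_width: 0.0005
grip_force: 11.4
```

move_arm --pt "0 0 0 -0.2 0 0 0" --pt "0 0 0 -0.6 0 0 0" --pt "0 0 0 -0.9 0 0 0" --pt "0 -0.46 0 -0.9 0 0 0" --pt "0 -0.46 0 -0.9 0 0 0" --pt "0 -0.46 0 0 0 0 0" --pt "0 -0.46 0 0 0 0 0" --pt "0 0 0 0 0 0 0" --pt "0 0 0 0 0 0 0"

```text
time_s: 11.75
ee_pos: [0.5399, 0.0154, 0.2471]
eef_rot: [-3.141, -0.001, 2.571]
force: [-0.7, 0.2, 0.2]
grip_width: 0.0001
grip_force: 0.0
```

```bash
python3 - <<'E'
from station import ctrl
from h import *
c=ctrl.camera("wrist")['color']; s=ctrl.camera("scene")['color']
a=cv2.resize(c[80:350,190:440],(400,432)); b=cv2.imread('pics/w1.png')
b=cv2.resize(b[80:350,190:440],(400,432)); cv2.imwrite('pics/w2.png',np.hstack([b,a]))
s0=cv2.imread('pics/scene.png')
f=lambda x:cv2.resize(x[195:325,275:405],(400,400),interpolation=cv2.INTER_CUBIC)
cv2.imwrite('pics/s2.png',np.hstack([f(s0),f(s)]))
E
```

```text
(no output)
```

View pics/w2.png

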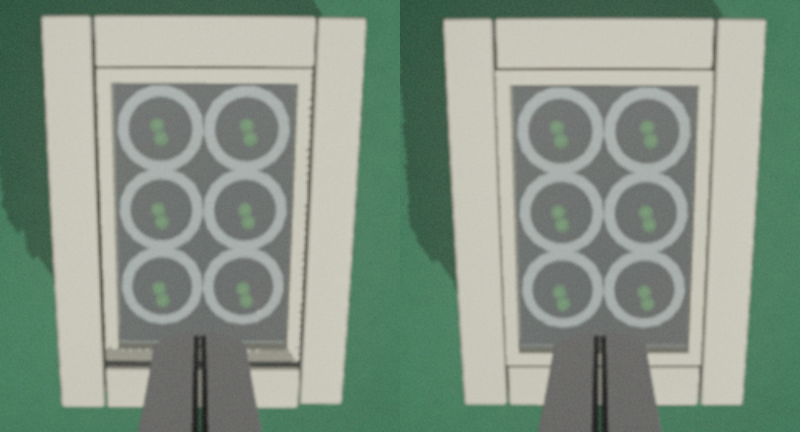

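View pics/s2.png

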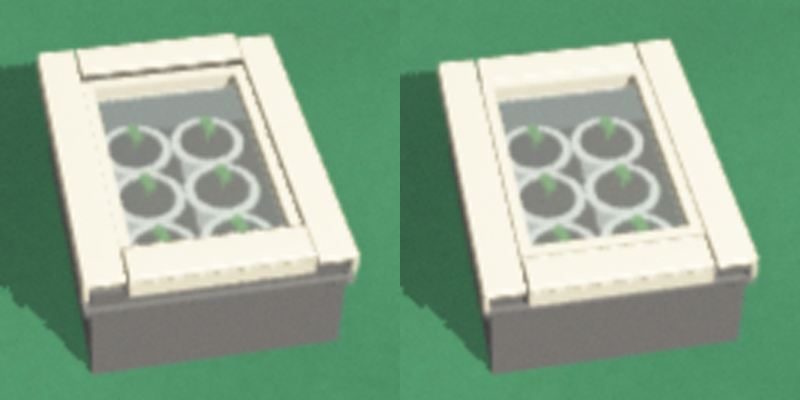

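Before, on the left of each picture, the sections stood proud with shadow gaps. Now all four are flush, with even thin seams at about rows 69 and 366, and the tub has not moved. I'll hand the job in.

```bash
python3 -c "
from station import ctrl
print(ctrl.hand_in())"
```

```text
the job is handed in; nothing more can be done
None
```

All four rim sections are pressed shut and flush with the frame, the tub did not visibly move, the window and the other items were left alone, and the job is handed in (the hand-in returned no verdict).

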